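Couple the press bar to the ball post of the gluing stand and latch it

ROBOT

A 7-joint arm with a two-finger parallel gripper is mounted at the origin on the work surface; the furniture and walls round the work are solid. World frame = base frame: x ahead of the robot, y to its left, z up, the work surface at z = 0. Lengths are in m, angles in rad, forces in N, time in s.
With the tool pointing down it reaches from about 0.35 to 0.9 m from the base axis. Payload 8.1 kg.
Tool frame: the origin (TCP) lies midway between the tips of the shut fingers; the grasp point (between the pads) lies behind it (arm.tcp_to_grasp is the z of the grasp point in the tool frame, in m); z points along the fingers, y is the line along which they close (so a half turn about z gives the same grasp; the last joint's range is limited). The gripper opens to 92 mm and grips with 3 to 60 N. Pads are 19 mm wide; open, the fingers measure 130 mm over their backs; the gripper's body (75 mm by 190 mm) begins 47 mm behind the grasp point.
Start: joints at [-1.25, 0.434, 0.025, 1.573, -0.012, 1.134, -0.075], TCP at [0.257, 0.57, 0.204] pointing down, gripper open.
Joint ranges: [-2.62, 2.62], [-0.44, 2.09], [-1.27, 1.32], [0.08, 2.57], [-1.32, 4.46], [0.12, 2], [-2.74, 2.74]. Speed limits (rad/s): [2.22, 2.22, 3.01, 3.01, 3.14, 3.14, 3.14].

INTERFACE

Orientations are given as a rotation vector (axis times angle).
In Python, from cell import readout, vision, arm gives the robot as it stands.
- The arm moves only by the tool carry_out, never from a script. Its argument "increments" is one flat list of numbers, 6 for each row, row after row: the shift along the world's x, y, z in mm, then the turn, a rotation vector about the world's x, y, z in rad. In form: [tx, ty, tz, wx, wy, wz, tx, ty, tz, wx, wy, wz, ...]. A call has 1 to 20 rows; each row shifts and turns the commanded pose from where the row before left it; what a row does not reach is not made up. A row lasts 1/8 s, in which the tool goes at most 62.5 mm and 10.7 degrees, less where a joint would pass 70% of its speed; a pose out of reach is approached as far as the arm can. A call with a gripper value outside its range is refused whole. "grip" is the closure, from 0 (fully open) to 1 (shut), set as the call begins (left out, the last holds). The fingers move at their own pace and stop on an object; "newtons" is the grip in N (left out, the last holds). Time passes only in rows, so rows that do not move let the fingers close. It gives the time, the measured TCP pose, the force, the opening and the grip force at its end, in the units of the state.
- readout.observe(): the state, without advancing time (a new reading comes with each control period).
- vision.get_image(name): name is "side" or "top"; returns the picture (420x560x3 uint8, red, green, blue); there is no depth.
- vision.calibration(name): a dict with "fov_y" (degrees; the focal length in pixels is half the picture's height over the tangent of half this angle, whatever the lens; pixels are square), "cx", "cy" (the principal point, pixels), "k1" (the pictures are not rectified: a ray, as slopes to the right and down, at radius r is drawn at 1 + k1 r^2 times it, then the intrinsics apply), "pose" (4x4, takes a point from camera to world coordinates). Camera axes: x right, y up, looking along -z (the intrinsics and any distortion apply to the point x, -y, -z); pixel columns grow to the right and rows downward; lengths in m; the calibration is good to about 2 mm. A picture is of the moment at which its call begins. calibration takes no time and is no camera call.
- arm.sign_off(): hands the job in; it is judged then, once.
The state is a dict: "clock": time; "joints": joint angles; "dq": joint speeds; "joint_efforts": joint torques, N m; "position": TCP position; "ee_rot": TCP orientation; "force": force on the tool from outside, world axes, zero at the start; "ft_torque": the same for the moment, N m; "width": opening from 0.0 (shut) to 1.0 (fully open); "gripper_force": force on a finger pad.
Only numpy, scipy, OpenCV 4.12 (cv2) and the standard library are available. Lean on these libraries where they do the work, as an engineer would, in place of code of your own. Each camera call takes 0.05 s, during which the arm holds its last target. There are 200 camera calls.

TASK

Glue is setting in the red box on the gluing stand. Pick up the press bar, lower its socket onto the ball post with the bar's rubber foot lying across the middle of the box, and push the head down gently until it snaps fully home on the ball, without ramming the nylon seat in the socket; the latch lever stays up until then. Then press the lever all the way down so that the bar is locked on, and leave it there.

Things in the scene. Friction and masses are not known exactly. Their poses are not given: they have to be found in the camera images.
- stand: gluing stand fixed to the table: wooden board 258 x 112 mm, 12 mm thick, with an upright steel ball post near one end and a red gift box lying in a nest of low rails at the other. Origin on the board's underside, on the axis of the post; x points from the box to the post, z up. The board reaches from x = -215 to +43 mm
- post (a point): centre of the top of the post's jam nut, on the post's axis, 56 mm above the stand's origin; axes as stand. Above it a threaded stem 17 mm thick carries the steel ball, 40 mm in diameter. The stem is screwed to an unreported height: the ball's centre is on the axis, 31 to 55 mm above this point, so the height must be felt
- box_top (a point): centre of the top face of the red box lying on the stand, at (-155, 0, 74.5) mm in the stand's frame; the face is 121 x 104 mm (x, y). Axes as stand
- head (a point): grasp point of the press bar: middle of its grey coupler head, 21.5 mm above its underside. Two flat parallel cheeks, 53 mm over the outside across y, 70 mm long, 40 mm high. x from foot to socket, y across, z up. The bar lies on its underside at the start: 205 mm long, about 0.5 kg, a 22 mm square tube behind the head, the lever standing up over the tube, its tip up to 105 mm above the underside
- socket (a point): centre of the round socket, where the ball's centre lies when home: 8 mm ahead (x) of head, 0.5 mm lower, 21 mm above the underside (its open rim). Bore 43 mm, open downwards. Two spring plungers in it meet the ball when this point is 16 mm above the ball's centre and drag until home; pushed slowly they yield at 8 to 15 N, so a steady push of over 20 N is borne by the seat only. Axes as head
- foot (a point): centre of the underside of the bar's rubber foot (30 x 86 mm, long side across the bar), 155 mm behind the socket along -x, level with the underside of the head. Axes as head. If the ball stands low, the foot meets the box up to 9 mm before the socket is home, and the bar must tip by up to 0.06 rad; if high, the bar slopes down to the foot by up to 0.11 rad
- lever_pad (a point): middle of the upper face of the black pad (40 x 26 mm) on the latch lever; the frame turns with the lever. The lever's pivot pin runs along y, 30 mm behind (-x) and 14 mm above socket; this point is 69 mm out along the lever and 12.5 mm above the line through the pivot. Pressing swings it down and back, from 50 degrees up to level
- latch_lever (a joint): latch lever angle: 0 = fully up (open), 0.87 rad = fully down (level, locked, on its stop). It stays where it is left and needs about 4 to 8 N on the pad. If the ball is well short of home the jaw meets the ball and the lever stops short, below about 0.8
- seat: the white nylon seat, a disc 20 mm across and 2.5 mm thick inside the top of the socket; origin at the middle of its underside, 20 mm above socket, where the top of the ball touches it when home. A hard stop: it must not be loaded with over 40 N. Axes as head

How it is judged:
On the way, in this order (a step that is already met when the one before it is completed fails the run):
1. the socket is fully home, the ball touching the nylon seat, with the lever still up (horizontal distance between socket and stand below 0.004 m and contact force between seat and stand above 0.5 N and value of joint latch_lever below 0.35 rad), for 0.2 s.
2. the latch lever is pressed fully down (value of joint latch_lever above 0.82 rad), for 0.2 s.
At the end, for the whole second after the job is handed in: The bar's socket is home on the ball (centres within 4 mm sideways, the nylon seat resting on the ball), the latch lever is down (over 0.82 rad), the rubber foot lies on the box within 25 mm of the middle of its top, the bar is level within 0.15 rad and at rest (horizontal distance between socket and stand below 0.004 m and contact force between seat and stand above 0.5 N and value of joint latch_lever above 0.82 rad and horizontal distance between foot and box_top below 0.025 m and z of foot in the frame of box_top below 0.008 m and angle between foot's own z axis and vertical below 0.15 rad and linear speed of press_bar below 0.02 m/s); the robot touches nothing.
It fails at once if the nylon seat is rammed on the ball with more than 40 N (contact force between seat and stand above 40 N).
It also fails if it takes over 72 s, if anything falls off the work surface, if the arm or the gripper's body presses on something with over 40 N, if the wrist force passes 120 N, or if a joint passes its speed limit or range.

## Working session

There is one attempt and no reset: what is moved stays moved. The work goes in short steps, Python scripts to look and compute and a tool call to move; the robot and the scene stay as the last step left them, time stands still between calls to the robot, and variables do not carry over. Pictures are saved under pics/ and viewed, at most 10 in all, crops included, and the job is handed in when it is done.

Besides the shell and the picture viewer there is one more tool, called after "Request:" as name(argument=value, ...) on one line, values as JSON. carry_out: Moves the arm, as the interface text tells. Its arguments: {"type":"object","properties":{"increments":{"type":"array","items":{"type":"number"}},"grip":{"type":"number"},"newtons":{"type":"number"}},"required":["increments"]}

```bash
mkdir -p pics; cat > h.py <<'E'
import numpy as np, cv2
from cell import readout, vision, arm
def ray(n,u,v):
    c=vision.calibration(n); f=210/np.tan(np.radians(c['fov_y'])/2); P=np.array(c['pose'])
    d=np.array([(u-c['cx'])/f,(v-c['cy'])/f]); s=d.copy()
    for _ in range(20): s=d/(1+c['k1']*(s@s))
    return P[:3,3], P[:3,:3]@np.array([s[0],-s[1],-1])
def onz(n,u,v,z):
    o,d=ray(n,u,v); return o+d*(z-o[2])/d[2]
def proj(n,p):
    c=vision.calibration(n); f=210/np.tan(np.radians(c['fov_y'])/2); P=np.array(c['pose'])
    q=P[:3,:3].T@(np.array(p)-P[:3,3]); s=np.array([q[0],-q[1]])/-q[2]; s=s*(1+c['k1']*(s@s))
    return s*f+[c['cx'],c['cy']]
def snap(n,name):
    im=vision.get_image(n); cv2.imwrite(f'pics/{name}.png',im[:,:,::-1]); return im
E
python3 - <<'E'
from h import *
for n in('top','side'):
    snap(n,n+'0'); c=vision.calibration(n); print(n,c['fov_y'],c['k1'],np.round(c['pose'],3).tolist())
print(readout.observe(), arm.tcp_to_grasp)
E
```

```text
top 57.43706649000407 -0.06432633074741169 [[-0.012, 0.981, -0.194, 0.409], [-0.999, -0.019, -0.036, 0.069], [-0.039, 0.194, 0.98, 0.915], [0.0, 0.0, 0.0, 1.0]]
side 55.07860998348457 7.327493757827995e-05 [[0.998, -0.038, 0.053, 0.609], [0.065, 0.629, -0.774, -0.679], [-0.004, 0.776, 0.631, 0.743], [0.0, 0.0, 0.0, 1.0]]
{'clock': 0.1, 'joints': array([-1.24960158,  0.43515246,  0.02497043,  1.57399752, -0.01161618,
        1.13398822, -0.07513269]), 'dq': array([ 0.00117921, -0.0019811 , -0.00047923, -0.00323575,  0.00102712,
       -0.00104584,  0.00078285]), 'joint_efforts': array([ 2.91128839e-03, -6.69127464e+01,  9.87782814e-01, -3.15146899e+01,
       -6.05367729e-02,  3.73445707e-02,  3.90938465e-05]), 'position': array([0.25685886, 0.56924934, 0.20352727]), 'ee_rot': array([-6.60848592e-01, -3.07111071e+00,  2.18053208e-03]), 'force': array([-0.20011769,  0.02669124, -0.26433191]), 'ft_torque': array([ 0.06491099,  0.01845139, -0.06806616]), 'gripper_force': 0.0, 'width': 1.0034968610066628} -0.0188
```

View pics/top0.png

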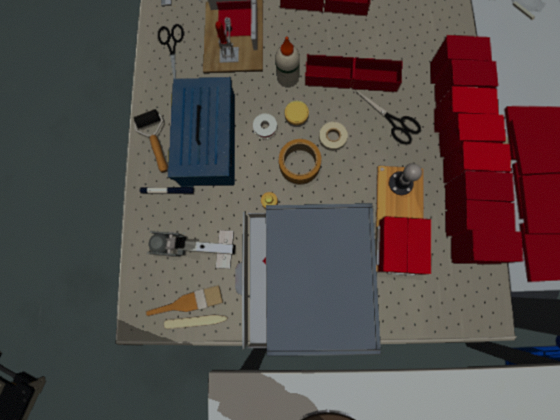

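View pics/side0.png

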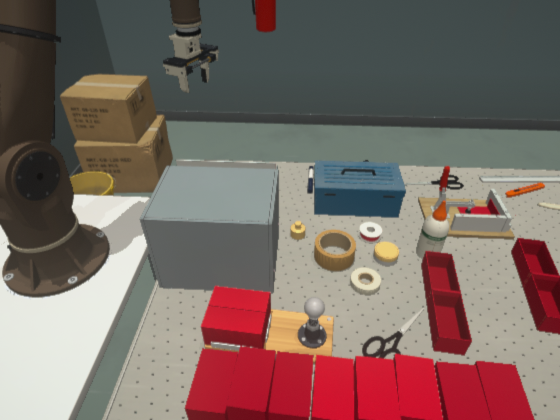

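The top view shows the bar with its head near (170,245) and its foot near (226,249), so it points along +y. The stand has its ball at (411,173) and box at (405,245), pointing along +x. A tall grey bin stands between them. I'll zoom in next.

```bash
python3 - <<'E'
from h import *
im=cv2.imread('pics/top0.png'); s=cv2.imread('pics/side0.png')
a=cv2.resize(im[215:285,135:250],None,fx=5,fy=5,interpolation=2)
b=cv2.resize(im[155:285,365:445],None,fx=4,fy=4,interpolation=2)
b=b[:520]; c=np.zeros((520,800-0,3),np.uint8); a=cv2.resize(a,(480,292)); c[:292,:480]=a; c[:520,480:800]=b
c[300:520,:480]=cv2.resize(s[280:372,200:400],(480,220),interpolation=2)
cv2.imwrite('pics/z.png',c)
# grey bin: top corners in top view vs side view
for (u,v) in [(266,205),(374,205),(380,352),(267,350)]:
    print([np.round(onz('top',u,v,z),3).tolist() for z in(.0,.2,.25)])
for (u,v) in [(162,169),(279,168),(272,208),(152,207),(277,283)]:
    print('s',[np.round(onz('side',u,v,z),3).tolist() for z in(.0,.2,.25)])
E
```

```text
[[0.599, 0.133, 0.0], [0.557, 0.119, 0.2], [0.547, 0.116, 0.25]]
[[0.594, -0.129, 0.0], [0.553, -0.086, 0.2], [0.543, -0.075, 0.25]]
[[0.252, -0.125, 0.0], [0.287, -0.082, 0.2], [0.295, -0.072, 0.25]]
[[0.26, 0.133, 0.0], [0.292, 0.119, 0.2], [0.3, 0.116, 0.25]]
s [[0.146, 0.423, 0.0], [0.271, 0.127, 0.2], [0.302, 0.052, 0.25]]
s [[0.536, 0.452, 0.0], [0.556, 0.148, 0.2], [0.561, 0.072, 0.25]]
s [[0.529, 0.238, 0.0], [0.551, -0.009, 0.2], [0.556, -0.07, 0.25]]
s [[0.175, 0.222, 0.0], [0.292, -0.021, 0.2], [0.321, -0.081, 0.25]]
s [[0.563, -0.045, 0.0], [0.575, -0.216, 0.2], [0.578, -0.259, 0.25]]
```

View pics/z.png

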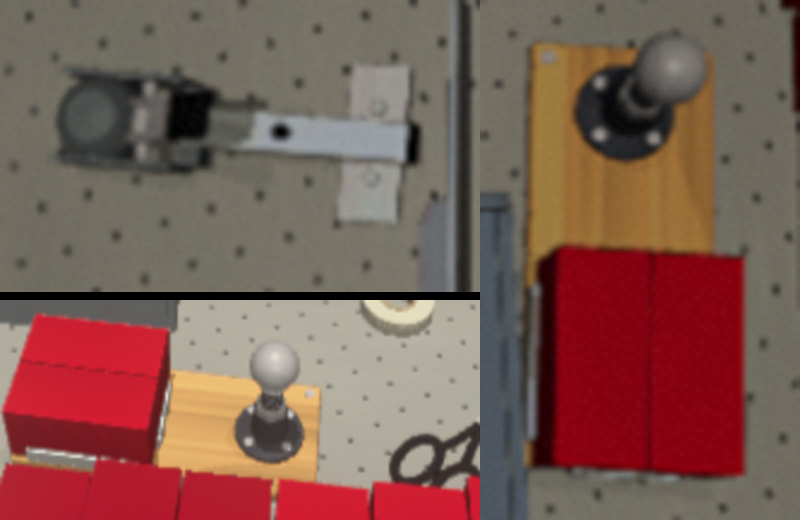

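```bash
python3 - <<'E'
from h import *
im=cv2.imread('pics/top0.png'); s=cv2.imread('pics/side0.png')
def ball(img,x0,y0,w,h):
    g=cv2.GaussianBlur(cv2.cvtColor(cv2.resize(img[y0:y0+h,x0:x0+w],None,fx=4,fy=4,interpolation=2),6),(5,5),0)
    c=cv2.HoughCircles(g,3,1.5,40,param1=100,param2=.5,minRadius=24,maxRadius=60); c=c[0][0]
    return x0+(c[0]-1.5)/4,y0+(c[1]-1.5)/4,c[2]/4
a=ball(im,395,155,35,35); b=ball(s,295,290,40,36); print(a,b)
def tri(p,q):
    o1,d1=ray('top',*p);o2,d2=ray('side',*q)
    A=np.c_[d1,-d2]; t=np.linalg.lstsq(A,o2-o1,rcond=None)[0]; x,y=o1+t[0]*d1,o2+t[1]*d2
    return (x+y)/2,np.linalg.norm(x-y)
print('ball H',tri(a[:2],b[:2]),'eye',tri((412.5,172),(314.6,307.6)))
Z=lambda x,y:(365+(x-480)/4,155+y/4)
bx=np.array([onz('top',*Z(*p),.0745) for p in[(560,248),(745,257),(743,474),(552,466)]]);print('box',bx.round(3).tolist(),bx.mean(0).round(4))
for z in (.012,): print('board',[onz('top',*Z(*p),z).round(4).tolist() for p in[(533,43),(713,55)]],'seam',[onz('top',*Z(*p),.0745).round(4).tolist() for p in[(653,252),(650,470)]])
print('flange',onz('top',*Z(625,111),.018).round(4))
W=lambda x,y:(135+x/4.174,215+y/4.174)
print('sock top',onz('top',*W(95,118),.045).round(4))
f=np.array([onz('top',*W(*p),.012) for p in[(352,65),(411,67),(397,221),(338,219)]]);print('foot',f.round(4).tolist(),f.mean(0).round(4))
print('cheeks',[onz('top',*W(*p),.04).round(4).tolist() for p in[(66,70),(57,165),(212,83),(208,170)]])
print('tube end',onz('top',*W(410,140),.033).round(4))
E
```

```text
(np.float32(415.8125), np.float32(175.4375), np.float32(14.362499)) (np.float32(313.9375), np.float32(307.0625), np.float32(10.3875))
ball H (array([ 0.63926658, -0.19854345,  0.11311599]), np.float64(0.009813057283016737)) eye (array([ 0.64466083, -0.19425469,  0.10776675]), np.float64(0.0019246609065356444))
box [[0.551, -0.136, 0.075], [0.544, -0.238, 0.075], [0.426, -0.227, 0.075], [0.432, -0.124, 0.075]] [ 0.4882 -0.1813  0.0745]
board [[0.6891, -0.1432, 0.012], [0.6793, -0.2527, 0.012]] seam [[0.5479, -0.1873, 0.0745], [0.4288, -0.1769, 0.0745]]
flange [ 0.6435 -0.1943  0.018 ]
sock top [0.504  0.3821 0.045 ]
foot [[0.5362, 0.2446, 0.012], [0.5345, 0.2105, 0.012], [0.4472, 0.2176, 0.012], [0.4486, 0.2511, 0.012]] [0.4916 0.2309 0.012 ]
cheeks [[0.5319, 0.4019, 0.04], [0.4786, 0.4044, 0.04], [0.5233, 0.3179, 0.04], [0.4749, 0.3186, 0.04]]
tube end [0.4907 0.2073 0.033 ]
```

```bash
python3 - <<'E'
from h import *
print([onz('side',*p,0).round(3).tolist() for p in[(315,205),(400,214)]])
print([(z,onz('top',170,180,z).round(3).tolist(),onz('top',233,185,z).round(3).tolist()) for z in(0,.1)])
E
```

```text
[[0.655, 0.26, 0.0], [0.899, 0.233, 0.0]]
[(0, [0.668, 0.375, 0.0], [0.651, 0.215, 0.0]), (0.1, [0.64, 0.341, 0.1], [0.625, 0.199, 0.1])]
```

Request:
carry_out(increments=[31,-23.6,-5,0,0,-0.153,31,-23.6,-5,0,0,-0.153,31,-23.6,-5,0,0,-0.153,31,-23.6,-5,0,0,-0.153,31,-23.6,-5,0,0,-0.153,31,-23.6,-5,0,0,-0.153,31,-23.6,-5,0,0,-0.153,30,-23.6,-5,0,0,-0.153,0,0,0,0,0,0,0,0,0,0,0,0], grip=0, newtons=40)

```text
clock: 1.35
position: [0.5034, 0.3813, 0.1638]
ee_rot: [-2.304, -2.135, 0.001]
force: [0.1, 0.5, -0.9]
width: 0.999
gripper_force: 0.0
```

Request:
carry_out(increments=[0,-0.5,-35,0,0,-0.005,0,-0.5,-35,0,0,0,0,0,-35,0,0,0,0,0,-30,0,0,0,0,0,-15,0,0,0,0,0,-7,0,0,0,0,0,0,0,0,0])

```text
clock: 2.22
position: [0.5041, 0.3804, 0.0076]
ee_rot: [-2.31, -2.129, -0.001]
force: [-0.2, -0.3, 0.0]
width: 1.001
gripper_force: 0.0
```

```bash
python3 - <<'E'
from h import *
a=snap('top','t1');o=readout.observe();print(o['position'],o['force'])
cv2.imwrite('pics/t1z.png',cv2.resize(a[195:295,125:265,::-1],None,fx=5,fy=5,interpolation=2))
E
```

```text
[0.50443283 0.38044878 0.00806728] [-0.5594761   0.58552548 -0.57064801]
```

View pics/t1z.png

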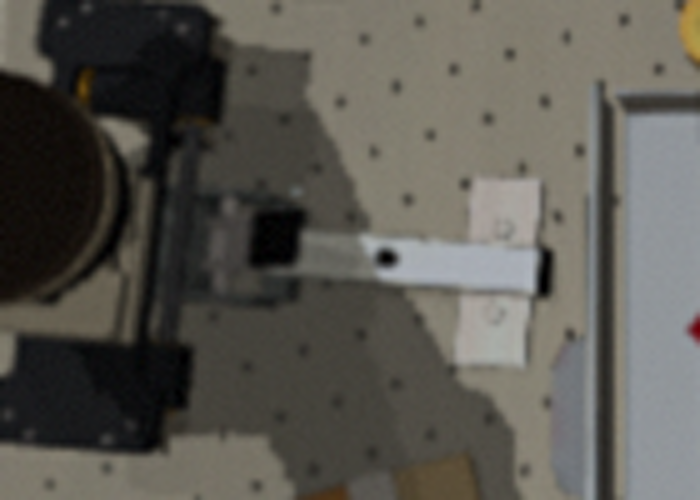

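The fingers straddle the head and the lever pad, at about (275,237) in the crop, is clear of the gripper. I'll close and lift.

Request:
carry_out(increments=[0,0,0,0,0,0,0,0,0,0,0,0,0,0,0,0,0,0,0,0,0,0,0,0,0,0,0,0,0,0,0,0,0,0,0,0], grip=1, newtons=55)

```text
clock: 3.02
position: [0.5044, 0.38, 0.0074]
ee_rot: [2.311, 2.128, 0.001]
force: [0.7, 0.2, 1.0]
width: 0.573
gripper_force: 55.0
```

Request:
carry_out(increments=[0,0,5,0,0,0,0,0,15,0,0,0,0,0,30,0,0,0,0,0,40,0,0,0,0,0,50,0,0,0,0,0,50,0,0,0,0,0,50,0,0,0,0,0,40,0,0,0,0,0,15,0,0,0,0,0,0,0,0,0,0,0,0,0,0,0])

```text
clock: 4.4
position: [0.5031, 0.3794, 0.3001]
ee_rot: [-2.311, -2.128, 0.005]
force: [-1.2, 0.4, -5.3]
width: 0.572
gripper_force: 55.0
```

```bash
python3 - <<'E'
from h import *
a=snap('top','t2');s=snap('side','s2');o=readout.observe();print(o['position'],o['force'],o['ft_torque'],o['width'])
cv2.imwrite('pics/c2.png',np.vstack([cv2.resize(s[0:250,100:420,::-1],(640,500))[:330],cv2.resize(a[180:300,100:350,::-1],(640,270))]))
E
```

```text
[0.50327912 0.37947559 0.3002544 ] [ 0.40971071 -0.77207234 -5.13118926] [ 0.13045126  0.03923094 -0.00593044] 0.574276271982091
```

View pics/c2.png

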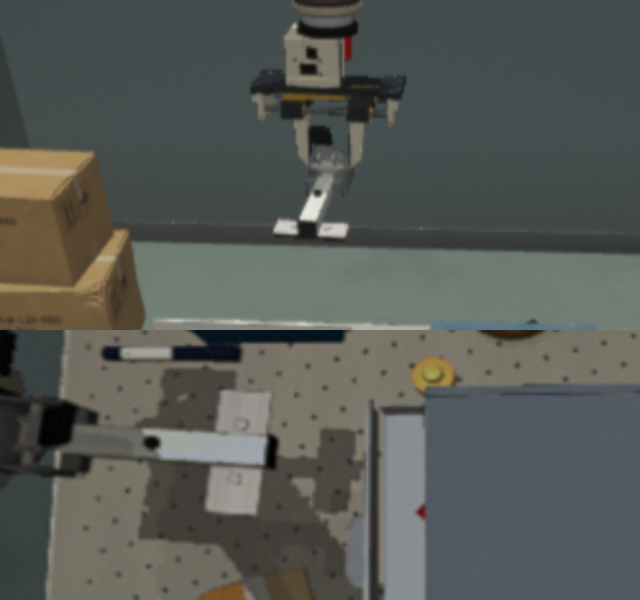

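The bar is held by the head and the lever is still up. I'll triangulate the foot to check for sag.

```bash
cat >> h.py <<'E'
def tri(p,q):
    o1,d1=ray('top',*p);o2,d2=ray('side',*q)
    t=np.linalg.lstsq(np.c_[d1,-d2],o2-o1,rcond=None)[0]; x,y=o1+t[0]*d1,o2+t[1]*d2
    return ((x+y)/2).round(4),round(np.linalg.norm(x-y),4)
E
python3 - <<'E'
from h import *
# foot = bright low-saturation blobs
for n,(x0,y0,x1,y1) in {'top':(178,200,210,258),'side':(230,100,280,122)}.items():
    im=cv2.imread(f"pics/{'t2' if n=='top' else 's2'}.png")[y0:y1,x0:x1]; h=cv2.cvtColor(im,40)
    m=(im.min(2)>140).astype(np.uint8); 
    ys,xs=np.nonzero(m); r=cv2.minAreaRect(np.c_[xs,ys].astype(np.float32)); print(n,m.sum(),(r[0][0]+x0,r[0][1]+y0),r[1:])
print(tri((193,234.2),(255.5,115)))
E
```

```text
top 626 (190.28620052337646, 232.4898223876953) ((25.16196632385254, 49.84828186035156), 2.726310968399048)
side 241 (255.3668384552002, 108.31398868560791) ((35.92530822753906, 17.318830490112305), 3.6913864612579346)
(array([0.4915, 0.2332, 0.297 ]), np.float64(0.002))
```

Request:
carry_out(increments=[4,-18,0,0,0,-0.05,8.5,-36,0,0,0,-0.1,8.5,-36,0,0,0,-0.1,8.5,-36,0,0,0,-0.1,8.5,-36,0,0,0,-0.1,8.5,-36,0,0,0,-0.1,8.5,-36,0,0,0,-0.1,8.5,-36,0,0,0,-0.1,8.5,-36,0,0,0,-0.1,8.5,-36,0,0,0,-0.1,8.5,-36,0,0,0,-0.1,8.5,-36,0,0,0,-0.1,8.5,-36,0,0,0,-0.1,8.5,-36,0,0,0,-0.1,8.5,-36,0,0,0,-0.1,8.5,-36,0,0,0,-0.05,4,-15,0,0,0,0,0,0,0,0,0,0,0,0,0,0,0,0])

```text
clock: 6.88
position: [0.6397, -0.192, 0.3021]
ee_rot: [-3.14, 0.016, 0.0]
force: [0.7, 0.9, -5.6]
width: 0.565
gripper_force: 55.0
```

Request:
carry_out(increments=[0,0,-20,0,0,-0.04,0,0,-30,0,0,-0.037,0,0,-30,0,0,0,0,0,-25,0,0,0,0,0,-12,0,0,0,0,0,0,0,0,0,0,0,0,0,0,0])

```text
clock: 7.75
position: [0.6402, -0.1932, 0.1865]
ee_rot: [3.138, -0.138, 0.003]
force: [0.3, -0.2, -5.0]
width: 0.57
gripper_force: 55.0
```

```bash
python3 - <<'E'
from h import *
a=snap('top','t3');s=snap('side','s3');o=readout.observe();print(o['position'],o['ee_rot'],o['force'],o['ft_torque'],o['width'])
b=np.zeros((600,800,3),np.uint8); b[:,:500]=cv2.resize(s[200:380,190:340,::-1],(500,600),interpolation=2); b[:500,500:]=cv2.resize(a[135:285,365:455,::-1],(300,500),interpolation=2)
cv2.imwrite('pics/c3.png',b)
E
```

```text
[ 0.64012291 -0.19336514  0.18642892] [ 3.13813733e+00 -1.38461677e-01  2.72586512e-03] [-0.03249152  0.55276406 -4.20687216] [-0.05848284 -0.09616179 -0.01883226] 0.5719275213396838
```

View pics/c3.png

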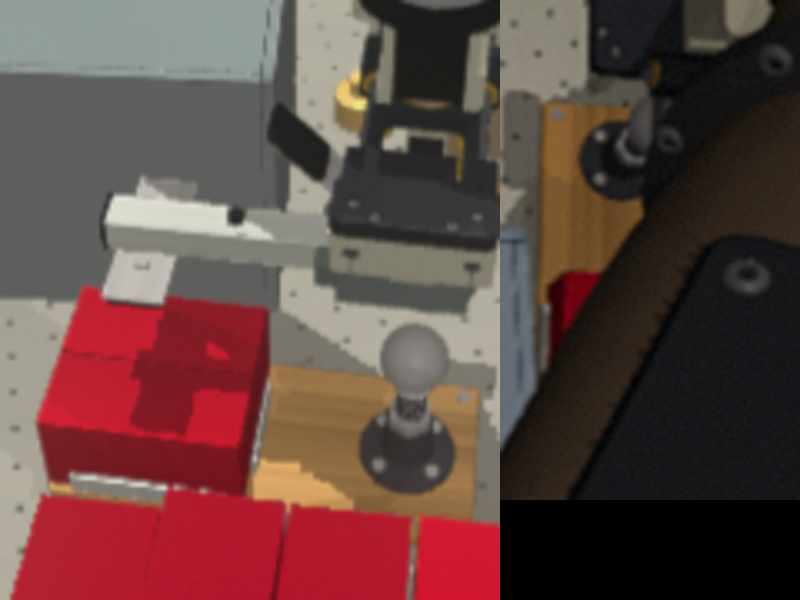

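```bash
python3 - <<'E'
from h import *
S=lambda x,y:(190+(x-1.2)/3.333,200+(y-1.2)/3.333)
psi=-0.087; ex=np.array([np.cos(psi),np.sin(psi),0]); ey=np.array([-np.sin(psi),np.cos(psi),0])
t=np.array([.6401,-.1934,.1864])
def onlat(p,l):
    o,d=ray('side',*p); k=(l-(o-t)@ey)/(d@ey); q=o+d*k-t; return np.round([q@ex,q[2]+t[2]],4)
for nm,p,l in[('near L',(103,298),-.043),('near R',(162,303),-.043),('far L',(138,178),.043),('far R',(197,182),.043),('cen',(150,240),0)]: print(nm,onlat(S(*p),l))
print('ball old->', [onz('side',*S(414,360),.108).round(4)])
print('ball rel', onlat(S(414,360),0))
E
```

```text
near L [-0.1618  0.1839]
near R [-0.1296  0.1856]
far L [-0.1636  0.1878]
far R [-0.1287  0.1898]
cen [-0.1464  0.1848]
ball old-> [array([ 0.6441, -0.1943,  0.108 ])]
ball rel [0.0041 0.1073]
```

Request:
carry_out(increments=[-1,0,-15,-0.002,-0.025,0,-1,0,-16,-0.002,-0.025,0,-2,0,-10,0,0,0,0,0,-5,0,0,0,0,0,0,0,0,0,0,0,0,0,0,0])

```text
clock: 8.6
position: [0.6361, -0.1933, 0.1398]
ee_rot: [3.135, -0.138, 0.08]
force: [-0.8, -0.2, -4.8]
width: 0.571
gripper_force: 55.0
```

```bash
python3 - <<'E'
from h import *
s=snap('side','s4');o=readout.observe();print(o['position'],o['ee_rot'],o['force'],o['ft_torque'])
cv2.imwrite('pics/c4.png',cv2.resize(s[210:345,195:375,::-1],(800,600),interpolation=2))
E
```

```text
[ 0.63598749 -0.19333399  0.13974568] [ 3.13538297 -0.13846405  0.0797582 ] [ 0.16777773  0.03696536 -5.68485317] [ 0.00023256  0.06547936 -0.0284069 ]
```

View pics/c4.png

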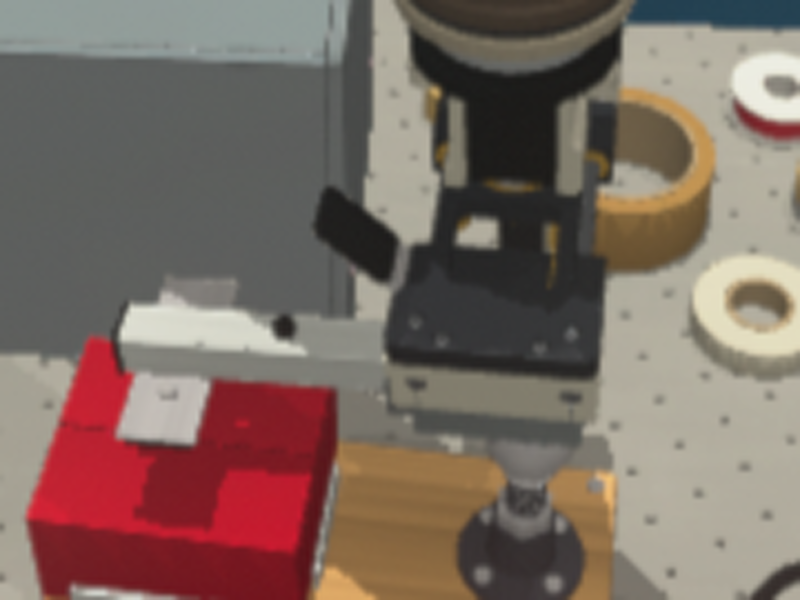

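```bash
python3 - <<'E'
from h import *
S=lambda x,y:(195+(x-1.7)/4.444,210+(y-1.7)/4.444)
psi=-0.087; ex=np.array([np.cos(psi),np.sin(psi),0]); ey=np.array([-np.sin(psi),np.cos(psi),0])
t=np.array([.6441,-.1943,.1075])
def onlat(p,l):
    o,d=ray('side',*p); k=(l-(o-t)@ey)/(d@ey); q=o+d*k-t; return np.round([q@ex,q[2]+t[2]],4)
for nm,p,l in[('near L',(118,438),-.043),('near R',(196,444),-.043),('far L',(165,277),.043),('far R',(238,280),.043)]: print(nm,onlat(S(*p),l))
print('ball',onlat((314.6,307.6),0))
E
```

```text
near L [-0.1698  0.1293]
near R [-0.1362  0.1318]
far L [-0.1703  0.1342]
far R [-0.1364  0.1377]
ball [0.0015 0.1085]
```

Request:
carry_out(increments=[0,0,-3,0,0,0,0,0,-3,0,0,0,0,0,-3,0,0,0,0,0,-3,0,0,0,0,0,-3,0,0,0,0,0,0,0,0,0])

```text
clock: 9.4
position: [0.6354, -0.193, 0.1239]
ee_rot: [3.136, -0.139, 0.078]
force: [0.1, 0.1, -4.5]
width: 0.567
gripper_force: 55.0
```

Request:
carry_out(increments=[0,0,-2,0,0,0,0,0,-2,0,0,0,0,0,-2,0,0,0,0,0,-2,0,0,0,0,0,0,0,0,0])

```text
clock: 10.02
position: [0.6354, -0.193, 0.116]
ee_rot: [3.136, -0.139, 0.078]
force: [-0.0, -0.5, -6.2]
width: 0.57
gripper_force: 55.0
```

Request:
carry_out(increments=[0,0,-1,0,0,0,0,0,-1,0,0,0,0,0,-1,0,0,0,0,0,-1,0,0,0,0,0,0,0,0,0])

```text
clock: 10.65
position: [0.6355, -0.193, 0.1121]
ee_rot: [3.136, -0.139, 0.078]
force: [-0.8, 0.7, -5.4]
width: 0.574
gripper_force: 55.0
```

Request:
carry_out(increments=[0,0,-1,0,0,0,0,0,-1,0,0,0,0,0,-1,0,0,0,0,0,0,0,0,0])

```text
clock: 11.15
position: [0.6355, -0.1931, 0.1091]
ee_rot: [3.136, -0.138, 0.078]
force: [0.5, 0.3, -4.8]
width: 0.568
gripper_force: 55.0
```

Request:
carry_out(increments=[0,0,-1,0,0,0,0,0,-1,0,0,0,0,0,0,0,0,0])

```text
clock: 11.52
position: [0.6357, -0.193, 0.1074]
ee_rot: [3.136, -0.138, 0.079]
force: [-0.2, 0.9, -2.7]
width: 0.571
gripper_force: 55.0
```

Request:
carry_out(increments=[0,0,-1,0,0,0,0,0,-1,0,0,0,0,0,0,0,0,0])

```text
clock: 11.9
position: [0.6363, -0.1933, 0.1057]
ee_rot: [3.135, -0.138, 0.081]
force: [1.5, 0.7, -0.4]
width: 0.57
gripper_force: 55.0
```

Request:
carry_out(increments=[0,0,-1,0,0,0,0,0,-1,0,0,0,0,0,0,0,0,0])

```text
clock: 12.28
position: [0.6368, -0.1936, 0.104]
ee_rot: [3.135, -0.139, 0.083]
force: [3.0, 0.7, 4.1]
width: 0.571
gripper_force: 55.0
```

Request:
carry_out(increments=[1,0,-1,0,0,0,1,0,-1,0,0,0,0,0,0,0,0,0])

```text
clock: 12.65
position: [0.6375, -0.1931, 0.1006]
ee_rot: [3.135, -0.139, 0.078]
force: [3.1, -0.8, -5.4]
width: 0.572
gripper_force: 55.0
```

Request:
carry_out(increments=[1,0,-1,0,0,0,0,0,-1,0,0,0,0,0,0,0,0,0])

```text
clock: 13.02
position: [0.6382, -0.1931, 0.0992]
ee_rot: [3.136, -0.139, 0.078]
force: [-0.1, 0.2, 1.2]
width: 0.567
gripper_force: 55.0
```

Request:
carry_out(increments=[0,0,-1,0,0,0,0,0,-1,0,0,0,0,0,0,0,0,0])

```text
clock: 13.4
position: [0.6381, -0.1931, 0.0967]
ee_rot: [3.136, -0.139, 0.077]
force: [1.4, -0.0, -3.7]
width: 0.571
gripper_force: 55.0
```

Request:
carry_out(increments=[0,0,-1,0,0,0,0,0,0,0,0,0])

```text
clock: 13.65
position: [0.6382, -0.193, 0.0954]
ee_rot: [3.136, -0.138, 0.077]
force: [1.9, -0.6, -8.6]
width: 0.572
gripper_force: 55.0
```

Request:
carry_out(increments=[0,0,-1,0,0,0,0,0,0,0,0,0])

```text
clock: 13.9
position: [0.6383, -0.1931, 0.0951]
ee_rot: [3.136, -0.139, 0.078]
force: [0.4, -1.0, -4.7]
width: 0.569
gripper_force: 55.0
```

Request:
carry_out(increments=[0,0,-0.7,0,0,0,0,0,0,0,0,0])

```text
clock: 14.15
position: [0.6385, -0.1931, 0.0942]
ee_rot: [3.136, -0.139, 0.078]
force: [0.6, -1.0, -6.9]
width: 0.571
gripper_force: 55.0
```

Request:
carry_out(increments=[0,0,-0.7,0,0,0,0,0,0,0,0,0])

```text
clock: 14.4
position: [0.6385, -0.1931, 0.0939]
ee_rot: [3.136, -0.139, 0.079]
force: [-0.4, -0.8, -3.2]
width: 0.573
gripper_force: 55.0
```

Request:
carry_out(increments=[0,0,-0.7,0,0,0,0,0,0,0,0,0])

```text
clock: 14.65
position: [0.6383, -0.193, 0.0925]
ee_rot: [3.136, -0.138, 0.078]
force: [0.9, -1.4, -10.2]
width: 0.572
gripper_force: 55.0
```

Request:
carry_out(increments=[0,0,-0.7,0,0,0,0,0,0,0,0,0])

```text
clock: 14.9
position: [0.6384, -0.193, 0.0921]
ee_rot: [3.136, -0.138, 0.078]
force: [0.8, -1.0, -10.7]
width: 0.572
gripper_force: 55.0
```

Request:
carry_out(increments=[0,0,-0.7,0,0,0,0,0,0,0,0,0])

```text
clock: 15.15
position: [0.6385, -0.193, 0.092]
ee_rot: [3.136, -0.138, 0.079]
force: [-1.2, 0.2, -4.1]
width: 0.575
gripper_force: 55.0
```

Request:
carry_out(increments=[0,0,-0.7,0,0,0,0,0,0,0,0,0])

```text
clock: 15.4
position: [0.6385, -0.193, 0.0918]
ee_rot: [3.136, -0.139, 0.079]
force: [-4.5, 1.7, 3.9]
width: 0.568
gripper_force: 55.0
```

Request:
carry_out(increments=[0,0,-0.7,0,0,0,0,0,0,0,0,0])

```text
clock: 15.65
position: [0.6386, -0.193, 0.0918]
ee_rot: [3.137, -0.139, 0.08]
force: [-6.8, 3.4, 10.3]
width: 0.568
gripper_force: 55.0
```

Request:
carry_out(increments=[0.4,0,-0.6,0,0,0,0,0,0,0,0,0,0,0,0,0,0,0])

```text
clock: 16.02
position: [0.6386, -0.193, 0.0917]
ee_rot: [3.137, -0.139, 0.08]
force: [-9.9, 4.2, 15.8]
width: 0.572
gripper_force: 55.0
```

Request:
carry_out(increments=[0.3,0,-0.6,0,0,0,0,0,0,0,0,0,0,0,0,0,0,0])

```text
clock: 16.4
position: [0.6387, -0.1931, 0.0916]
ee_rot: [3.137, -0.139, 0.079]
force: [-14.1, 5.8, 21.7]
width: 0.572
gripper_force: 55.0
```

Request:
carry_out(increments=[-0.8,0.3,0,0,0,0,-0.5,0.2,0,0,0,0,0,0,0,0,0,0,0,0,0,0,0,0])

```text
clock: 16.9
position: [0.6387, -0.1931, 0.0916]
ee_rot: [3.136, -0.139, 0.083]
force: [-8.5, 2.3, 16.8]
width: 0.573
gripper_force: 55.0
```

Request:
carry_out(increments=[-0.5,0.2,0.7,0,0,0,0,0,0,0,0,0])

```text
clock: 17.15
position: [0.6386, -0.193, 0.0917]
ee_rot: [3.135, -0.139, 0.084]
force: [-4.1, 0.7, 9.2]
width: 0.567
gripper_force: 55.0
```

Request:
carry_out(increments=[0,0,0,0,0,0,0,0,0,0,0,0,0,0,0,0,0,0,0,0,0,0,0,0,0,0,0,0,0,0,0,0,0,0,0,0], grip=0)

```text
clock: 17.9
position: [0.6374, -0.1924, 0.0898]
ee_rot: [3.136, -0.139, 0.079]
force: [0.6, -0.8, -0.5]
width: 1.0
gripper_force: 0.0
```

Request:
carry_out(increments=[0,0,5,0,0,0,0,0,15,0,0,0,0,0,30,0,0,0,0,0,30,0,0,0,0,0,30,0.002,0.025,0,0,0,15,0.002,0.025,0,0,0,0,0,0,0])

```text
clock: 18.77
position: [0.6385, -0.1929, 0.2168]
ee_rot: [3.138, -0.138, 0.005]
force: [0.2, -0.0, 0.7]
width: 1.0
gripper_force: 0.0
```

```bash
python3 - <<'E'
from h import *
s=snap('side','s5');o=readout.observe();print(o['position'],o['ee_rot'],o['force'])
cv2.imwrite('pics/c5.png',cv2.resize(s[190:355,180:400,::-1],(800,600),interpolation=2))
E
```

```text
[ 0.63778952 -0.19266203  0.21554756] [ 3.13807978e+00 -1.38663532e-01  2.57435631e-03] [0.69441409 0.30583239 0.29112447]
```

View pics/c5.png

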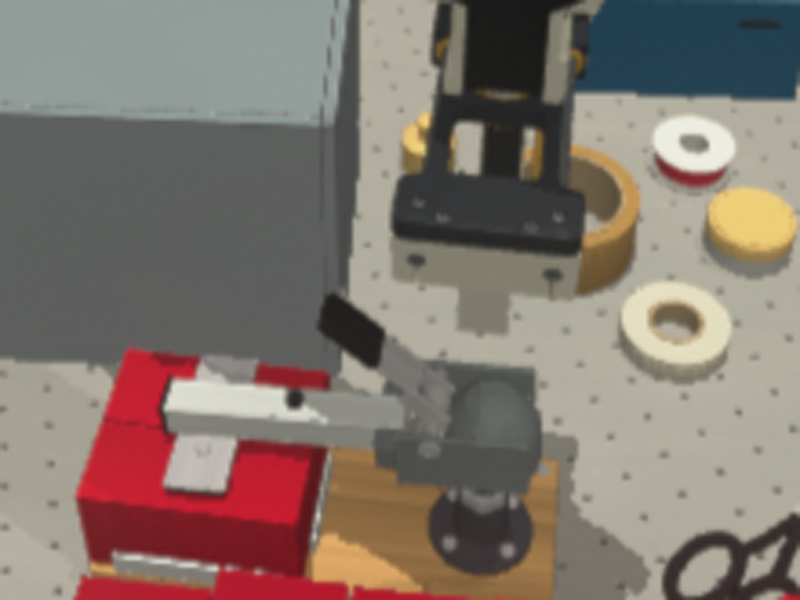

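The bar sits on the ball with its foot on the box across the middle, and the lever is up with its pad at crop (350,328). I'll check where the pad is.

```bash
python3 - <<'E'
from h import *
psi=-0.087; ex=np.array([np.cos(psi),np.sin(psi),0]); ey=np.array([-np.sin(psi),np.cos(psi),0])
t=np.array([.6441,-.1943,.1075])
S=lambda x,y:(180+(x-1.3)/3.636,190+(y-1.3)/3.636)
def onlat(p,l):
    o,d=ray('side',*p); k=(l-(o-t)@ey)/(d@ey); q=o+d*k-t; return np.round([q@ex,q[2]+t[2]],4)
print('pad',onlat(S(350,328),0)); 
for p,l in [((164,488),-.043),((224,493),-.043),((203,356),.043),((258,360),.043)]: print(onlat(S(*p),l))
# fingertip bottom as drawn, TCP now
print('tip',onlat(S(484,330),-.0465), readout.observe()['position'])
E
```

```text
pad [-0.0733  0.1758]
[-0.1673  0.081 ]
[-0.1345  0.0835]
[-0.1661  0.0868]
[-0.1338  0.0891]
tip [-0.0048  0.2391] [ 0.63778952 -0.19266203  0.21554756]
```

Request:
carry_out(increments=[-10,0.5,0,0,0,0,-15,1,0,0,0,0,-15,1,0,0,0,0,-10,0,-5,0,0,0,0,0,0,0,0,0,0,0,0,0,0,0], grip=1, newtons=20)

```text
clock: 19.58
position: [0.5877, -0.1897, 0.2097]
ee_rot: [-3.139, 0.138, -0.0]
force: [-0.1, 1.1, 0.3]
width: 0.395
gripper_force: 0.0
```

Request:
carry_out(increments=[0,0,-10,0,0,0,0,0,-10,0,0,0,0,0,-8,0,0,0,0,0,-3,0,0,0,0,0,-3,0,0,0,0,0,0,0,0,0])

```text
clock: 20.32
position: [0.5875, -0.1899, 0.1758]
ee_rot: [3.138, -0.139, -0.0]
force: [-0.0, -0.1, -0.4]
width: 0.007
gripper_force: 0.0
```

Request:
carry_out(increments=[-2,0.2,-3,0,0,0,-2,0.2,-3,0,0,0,-3,0.3,-3,0,0,0,0,0,0,0,0,0])

```text
clock: 20.82
position: [0.58, -0.1891, 0.1666]
ee_rot: [-3.138, 0.139, 0.001]
force: [0.9, -0.0, -0.5]
width: 0.003
gripper_force: 0.0
```

Request:
carry_out(increments=[-3,0.3,-3,0,0,0,-3,0.3,-3,0,0,0,-2,0.2,-3,0,0,0,0,0,0,0,0,0])

```text
clock: 21.32
position: [0.5724, -0.1885, 0.158]
ee_rot: [3.138, -0.139, 0.001]
force: [0.3, 0.6, 2.7]
width: 0.006
gripper_force: 1.1
```

Request:
carry_out(increments=[-2.5,0.2,-3,0,0,0,-2,0.2,-3,0,0,0,-2,0.2,-3,0,0,0,0,0,0,0,0,0])

```text
clock: 21.82
position: [0.5655, -0.1878, 0.1485]
ee_rot: [-3.138, 0.139, 0.001]
force: [0.1, -0.2, 2.4]
width: 0.008
gripper_force: 0.9
```

Request:
carry_out(increments=[-2,0.2,-3,0,0,0,-1.5,0.2,-3,0,0,0,-1.5,0.2,-3,0,0,0,0,0,0,0,0,0])

```text
clock: 22.32
position: [0.5605, -0.1871, 0.1395]
ee_rot: [-3.138, 0.139, 0.001]
force: [-1.5, -0.5, 1.2]
width: 0.007
gripper_force: 0.7
```

Request:
carry_out(increments=[-1.5,0.2,-3,0,0,0,-1,0.1,-3,0,0,0,-1,0.1,-2,0,0,0,0,0,0,0,0,0])

```text
clock: 22.82
position: [0.5572, -0.1867, 0.1315]
ee_rot: [-3.139, 0.139, 0.001]
force: [-0.5, 0.6, 1.1]
width: 0.006
gripper_force: 0.7
```

Request:
carry_out(increments=[-1,0,-2,0,0,0,-1,0,-2,0,0,0,0,0,0,0,0,0])

```text
clock: 23.2
position: [0.5554, -0.1866, 0.1276]
ee_rot: [-3.138, 0.138, 0.0]
force: [0.0, 0.5, 3.4]
width: 0.005
gripper_force: 1.0
```

Request:
carry_out(increments=[0,0,-1.5,0,0,0,0,0,0,0,0,0])

```text
clock: 23.45
position: [0.5553, -0.1867, 0.1262]
ee_rot: [-3.138, 0.139, 0.001]
force: [-1.4, 0.3, 3.7]
width: -0.001
gripper_force: 1.4
```

Request:
carry_out(increments=[0,0,-1.5,0,0,0,0,0,0,0,0,0])

```text
clock: 23.7
position: [0.5554, -0.1868, 0.1247]
ee_rot: [3.138, -0.139, -0.0]
force: [-2.6, 0.1, 3.2]
width: 0.003
gripper_force: 1.4
```

Request:
carry_out(increments=[0,0,-1.2,0,0,0,0,0,0,0,0,0])

```text
clock: 23.95
position: [0.5554, -0.1868, 0.1235]
ee_rot: [3.138, -0.139, -0.0]
force: [-2.6, 0.2, 3.0]
width: -0.004
gripper_force: 1.5
```

Request:
carry_out(increments=[0,0,-1.2,0,0,0,0,0,0,0,0,0])

```text
clock: 24.2
position: [0.5554, -0.1868, 0.1224]
ee_rot: [3.138, -0.139, -0.0]
force: [-1.8, 0.4, 3.5]
width: 0.003
gripper_force: 1.5
```

Request:
carry_out(increments=[0,0,-1,0,0,0,0,0,0,0,0,0])

```text
clock: 24.45
position: [0.5554, -0.1869, 0.1214]
ee_rot: [3.138, -0.139, -0.0]
force: [-1.6, -0.0, 4.1]
width: 0.003
gripper_force: 1.6
```

Request:
carry_out(increments=[0,0,-1.2,0,0,0,0,0,-1.2,0,0,0,0,0,0,0,0,0])

```text
clock: 24.82
position: [0.5554, -0.1868, 0.1189]
ee_rot: [3.138, -0.139, -0.0]
force: [-1.0, -1.0, 3.7]
width: 0.002
gripper_force: 1.3
```

Request:
carry_out(increments=[0,0,-1.2,0,0,0,0,0,-0.8,0,0,0,0,0,0,0,0,0])

```text
clock: 25.2
position: [0.5554, -0.1868, 0.1169]
ee_rot: [3.138, -0.139, -0.0]
force: [-1.2, -0.0, 2.0]
width: 0.003
gripper_force: 1.3
```

```bash
python3 - <<'E'
from h import *
s=snap('side','s6')
cv2.imwrite('pics/c6.png',cv2.resize(s[190:355,180:400,::-1],(800,600),interpolation=2))
E
```

```text
(no output)
```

View pics/c6.png

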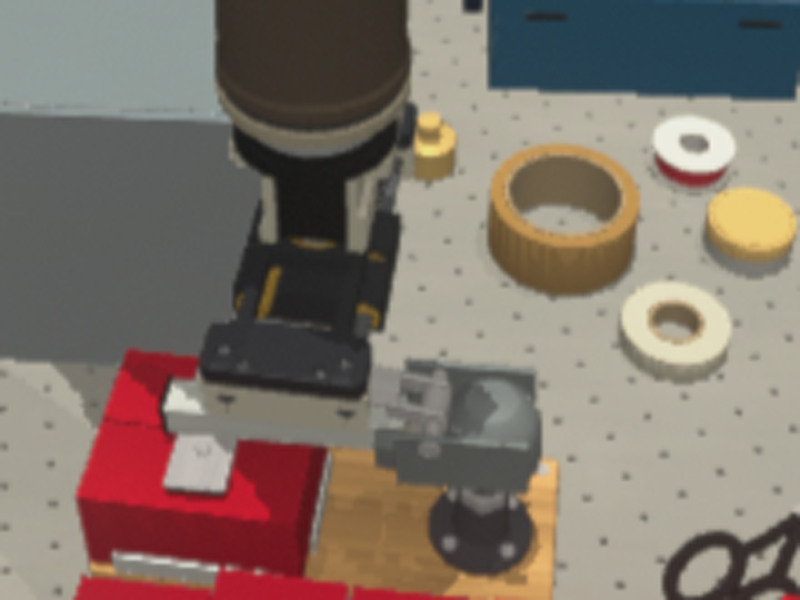

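The lever is most of the way down and the bar hasn't shifted. I'll keep pressing until it hits the stop.

Request:
carry_out(increments=[0,0,-1.2,0,0,0,0,0,-1.2,0,0,0,0,0,0,0,0,0])

```text
clock: 25.62
position: [0.5554, -0.1868, 0.1145]
ee_rot: [-3.139, 0.139, 0.0]
force: [-1.5, -0.2, 3.0]
width: 0.008
gripper_force: 1.2
```

Request:
carry_out(increments=[0,0,-1.2,0,0,0,0,0,-0.8,0,0,0,0,0,0,0,0,0])

```text
clock: 26.0
position: [0.5554, -0.1867, 0.1125]
ee_rot: [3.138, -0.139, -0.0]
force: [-1.4, -1.1, 1.9]
width: 0.005
gripper_force: 1.1
```

Request:
carry_out(increments=[0,0,10,0,0,0,0,0,30,0,0,0,0,0,40,0,0,0,10,0,20,0,0,0,20,0,0,0,0,0,20,0,0,0,0,0,0,0,0,0,0,0])

```text
clock: 26.88
position: [0.6068, -0.1864, 0.2128]
ee_rot: [3.138, -0.136, 0.001]
force: [0.1, -0.9, 0.5]
width: 0.008
gripper_force: 0.0
```

```bash
python3 - <<'E'
from h import *
s=snap('side','s7');a=snap('top','t7')
b=np.zeros((600,800,3),np.uint8); b[:]=cv2.resize(s[240:340,195:345,::-1],(800,600),interpolation=2)
cv2.imwrite('pics/c7.png',b)
E
```

```text
(no output)
```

View pics/c7.png

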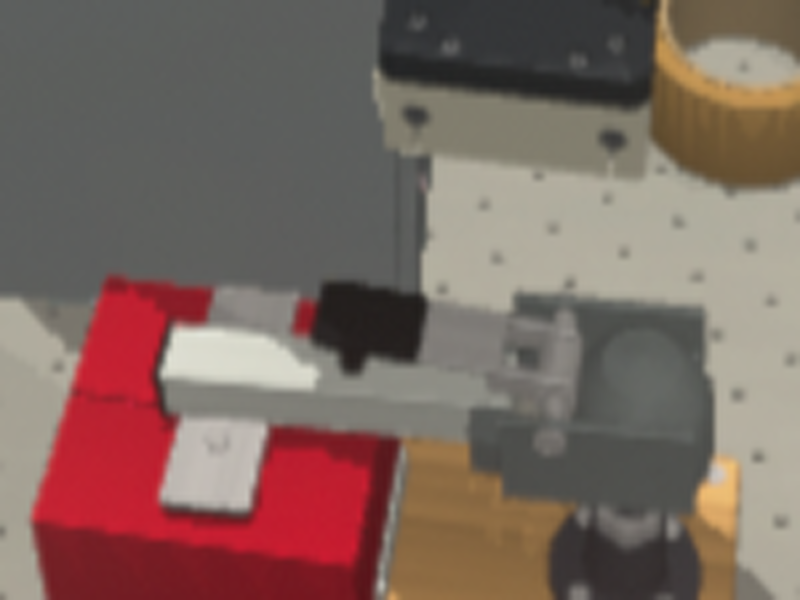

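The lever is down a good way, with its pad centred near crop (370,320), but it may not be level yet. I've now used all 10 pictures, so the rest has to be numbers.

```bash
python3 - <<'E'
from h import *
psi=-0.087; ex=np.array([np.cos(psi),np.sin(psi),0]); ey=np.array([-np.sin(psi),np.cos(psi),0])
t=np.array([.6441,-.1943,.1075])
def onlat(p,l):
    o,d=ray('side',*p); k=(l-(o-t)@ey)/(d@ey); q=o+d*k-t; return np.round([q@ex,q[2]+t[2]],4)
S=lambda x,y:(195+(x-2.2)/5.333,240+(y-2.2)/5.333)
for p,l in[((370,318),0),((325,283),.013),((425,295),.013),((418,360),-.013),((312,340),-.013)]: print(onlat(S(*p),l))
s=cv2.imread('pics/s7.png'); g=cv2.cvtColor(s,6)[285:312,240:285]; m=g<45
n,l,st,c=cv2.connectedComponentsWithStats(m.astype(np.uint8)); print(st[1:],c[1:]+[240,285])
E
```

```text
[-0.0972  0.1153]
[-0.1164  0.1157]
[-0.079   0.1157]
[-0.0774  0.1115]
[-0.116   0.1155]
[[ 14   2  20  14 205]] [[263.62439024 293.01463415]]
```

Request:
carry_out(increments=[-20,0,0,0,0,0,-20,0,-10,0,0,0,-16,0,-30,0,0,0,0,0,-30,0,0,0,0,0,-20,0,0,0,0,0,-6,0,0,0,0,0,-3,0,0,0,0,0,0,0,0,0])

```text
clock: 27.98
position: [0.5497, -0.187, 0.1143]
ee_rot: [3.138, -0.139, 0.001]
force: [-0.3, -0.1, -0.3]
width: 0.003
gripper_force: 0.0
```

Request:
carry_out(increments=[0,0,-1.2,0,0,0,0,0,-1.2,0,0,0,0,0,0,0,0,0])

```text
clock: 28.35
position: [0.5496, -0.187, 0.1115]
ee_rot: [3.138, -0.139, 0.001]
force: [-0.6, -0.1, 3.3]
width: 0.007
gripper_force: 1.8
```

Request:
carry_out(increments=[0,0,-0.8,0,0,0,0,0,-0.8,0,0,0,0,0,0,0,0,0])

```text
clock: 28.72
position: [0.5492, -0.1869, 0.1095]
ee_rot: [3.138, -0.139, -0.001]
force: [-1.5, -0.8, 3.5]
width: 0.004
gripper_force: 1.5
```

Request:
carry_out(increments=[0,0,-0.8,0,0,0,0,0,-0.8,0,0,0,0,0,0,0,0,0])

```text
clock: 29.1
position: [0.5493, -0.1868, 0.1079]
ee_rot: [3.138, -0.139, -0.0]
force: [-1.7, -0.7, 1.5]
width: 0.005
gripper_force: 0.8
```

Request:
carry_out(increments=[0,0,-0.8,0,0,0,0,0,-0.8,0,0,0,0,0,0,0,0,0])

```text
clock: 29.48
position: [0.5493, -0.1868, 0.1064]
ee_rot: [-3.139, 0.139, 0.0]
force: [-3.3, -0.9, 3.7]
width: 0.003
gripper_force: 2.0
```

Request:
carry_out(increments=[0,0,-0.8,0,0,0,0,0,-0.8,0,0,0,0,0,0,0,0,0])

```text
clock: 29.85
position: [0.5493, -0.1867, 0.1048]
ee_rot: [-3.138, 0.139, 0.001]
force: [-2.4, -0.3, 3.3]
width: 0.004
gripper_force: 1.9
```

```bash
python3 - <<'E'
from h import *
psi=-0.087; ex=np.array([np.cos(psi),np.sin(psi),0]); ey=np.array([-np.sin(psi),np.cos(psi),0])
t=np.array([.6441,-.1943,.1075])
def onlat(p,l):
    o,d=ray('side',*p); k=(l-(o-t)@ey)/(d@ey); q=o+d*k-t; return np.round([q@ex,q[2]+t[2]],4)
S=lambda x,y:(195+(x-2.2)/5.333,240+(y-2.2)/5.333)
for n,p,l in[('pin',(550,440),-.027),('tube near top L',(165,380),-.011),('tube near top R',(470,402),-.011),('tube near bot L',(165,412),-.011),('tube bot R',(470,436),-.011),('cheek bot rear',(505,495),-.0265),('cheek bot front',(695,510),-.0265),('cheek top front',(697,440),-.0265)]: print(n,onlat(S(*p),l))
# lever pad now: dark blob seen past the gripper?
s=snap('side','s8'); o=readout.observe(); print(o['force'],o['position'])
E
```

```text
pin [-0.0277  0.0937]
tube near top L [-0.1743  0.078 ]
tube near top R [-0.0587  0.0879]
tube near bot L [-0.176   0.0579]
tube bot R [-0.0587  0.0672]
cheek bot rear [-0.0434  0.0558]
cheek bot front [0.0261 0.0619]
cheek top front [0.0239 0.1038]
[-2.71016233e+00  2.97700003e-03  3.60718968e+00] [ 0.54942961 -0.18670986  0.10477963]
```

```bash
python3 - <<'E'
from h import *
psi=-0.087; ex=np.array([np.cos(psi),np.sin(psi),0]); ey=np.array([-np.sin(psi),np.cos(psi),0])
t=np.array([.6441,-.1943,.1075])
def onlat(p,l):
    o,d=ray('side',*p); k=(l-(o-t)@ey)/(d@ey); q=o+d*k-t; return np.round([q@ex,q[2]+t[2]],4)
S=lambda x,y:(195+(x-2.2)/5.333,240+(y-2.5)/6)
for n,p,l in[('pin',(550,440),-.027),('tube near top L',(165,380),-.011),('tube near top R',(470,402),-.011),('tube bot L',(165,412),-.011),('tube bot R',(470,436),-.011),('cheek bot front',(695,510),-.0265),('cheek top front',(697,440),-.0265),
('padFL',(325,283),.013),('padFR',(425,295),.013),('padNR',(418,360),-.013),('padNL',(312,340),-.013),('footNL',(162,508),-.043)]: print(n,onlat(S(*p),l))
E
```

```text
pin [-0.0284  0.1219]
tube near top L [-0.172   0.1036]
tube near top R [-0.0588  0.1141]
tube bot L [-0.1735  0.0865]
tube bot R [-0.0588  0.0965]
cheek bot front [0.0237 0.0959]
cheek top front [0.0219 0.1314]
padFL [-0.1157  0.1336]
padFR [-0.0788  0.1342]
padNR [-0.0771  0.1342]
padNL [-0.1151  0.137 ]
footNL [-0.167   0.0798]
```

Request:
carry_out(increments=[0,0,10,0,0,0,0,0,30,0,0,0,0,0,40,0,0,0,16,0,28,0,0,0,20,0,0,0,0,0,20,0,0,0,0,0,0,0,0,0,0,0])

```text
clock: 30.78
position: [0.6069, -0.1862, 0.213]
ee_rot: [3.138, -0.136, 0.001]
force: [1.1, -0.7, -0.4]
width: 0.007
gripper_force: 0.0
```

```bash
python3 - <<'E'
from h import *
snap('side','s9'); print(readout.observe()['position'])
psi=-0.087; ex=np.array([np.cos(psi),np.sin(psi),0]); ey=np.array([-np.sin(psi),np.cos(psi),0])
t=np.array([.6441,-.1943,.1075])
def onlat(p,l):
    o,d=ray('side',*p); k=(l-(o-t)@ey)/(d@ey); q=o+d*k-t; return np.round([q@ex,q[2]+t[2]],4)
for f in('s5','s7','s9'):
    g=cv2.cvtColor(cv2.imread(f'pics/{f}.png'),6)[262:315,240:290]
    n,l,st,c=cv2.connectedComponentsWithStats((g<45).astype(np.uint8))
    for i in range(1,n):
        if st[i,4]>60:
            ys,xs=np.nonzero(l==i); r=cv2.minAreaRect(np.c_[xs,ys].astype(np.float32))
            print(f,st[i],c[i]+[240,262],onlat(c[i]+[240,262],0),'corners',(cv2.boxPoints(r)+[240,262]).round(1).tolist())
    w=cv2.imread(f'pics/{f}.png'); m=(w.min(2)>150)[280:345,210:270]; ys,xs=np.nonzero(m); print(' bright',m.sum(),xs.mean()+210,ys.mean()+280)
d=cv2.absdiff(cv2.imread('pics/s7.png'),cv2.imread('pics/s9.png')).max(2)[280:345,210:345]; print((d>30).sum())
E
```

```text
[ 0.60567237 -0.18671182  0.21291772]
s5 [ 28   9  17  19 176] [276.10795455 280.29545455] [-0.0729  0.1746] corners [[265.4, 278.4], [271.0, 270.6], [287.7, 282.5], [282.1, 290.3]]
 bright 604 239.99006622516555 307.3725165562914
s7 [ 14  25  20  14 205] [263.62439024 293.01463415] [-0.0973  0.1339] corners [[254.0, 287.0], [273.0, 287.0], [273.0, 300.0], [254.0, 300.0]]
 bright 479 236.37160751565762 309.2526096033403
s9 [ 14  28  20  12 193] [263.34715026 295.38860104] [-0.0981  0.1267] corners [[253.5, 299.9], [254.3, 289.6], [273.2, 291.1], [272.4, 301.3]]
 bright 477 236.29350104821802 309.2830188679245
133
```

Request:
carry_out(increments=[-20,0,0,0,0,0,-20,0,-10,0,0,0,-16,0,-30,0,0,0,0,0,-30,0,0,0,0,0,-25,0,0,0,0,0,-7,0,0,0,0,0,-4,0,0,0,0,0,0,0,0,0])

```text
clock: 31.82
position: [0.5497, -0.187, 0.1075]
ee_rot: [3.138, -0.139, 0.001]
force: [-0.9, -0.5, -0.1]
width: 0.005
gripper_force: 0.0
```

Request:
carry_out(increments=[0,0,-1,0,0,0,0,0,-1,0,0,0,0,0,0,0,0,0])

```text
clock: 32.2
position: [0.5496, -0.1868, 0.105]
ee_rot: [3.138, -0.139, 0.0]
force: [1.5, 0.4, 0.1]
width: 0.005
gripper_force: 0.2
```

Request:
carry_out(increments=[0,0,-0.8,0,0,0,0,0,0,0,0,0])

```text
clock: 32.45
position: [0.5496, -0.1869, 0.1044]
ee_rot: [-3.138, 0.139, -0.001]
force: [-1.3, 0.8, 4.4]
width: 0.001
gripper_force: 2.3
```

Request:
carry_out(increments=[0,0,-0.8,0,0,0,0,0,0,0,0,0])

```text
clock: 32.7
position: [0.5496, -0.1869, 0.1041]
ee_rot: [-3.138, 0.139, -0.001]
force: [-3.5, 2.3, 10.9]
width: 0.007
gripper_force: 5.6
```

Request:
carry_out(increments=[0,0,-0.7,0,0,0,0,0,0,0,0,0])

```text
clock: 32.95
position: [0.5497, -0.1869, 0.1038]
ee_rot: [-3.138, 0.139, -0.002]
force: [-5.0, 3.4, 17.0]
width: 0.003
gripper_force: 8.6
```

Request:
carry_out(increments=[0,0,-0.6,0,0,0,0,0,0,0,0,0,0,0,0,0,0,0])

```text
clock: 33.33
position: [0.5498, -0.187, 0.1037]
ee_rot: [-3.138, 0.139, -0.002]
force: [-7.0, 3.5, 22.5]
width: 0.006
gripper_force: 11.3
```

Request:
carry_out(increments=[0,0,10,0,0,0,0,0,30,0,0,0,0,0,40,0,0,0,16,0,28,0,0,0,20,0,0,0,0,0,20,0,0,0,0,0,0,0,0,0,0,0])

```text
clock: 34.2
position: [0.6062, -0.1865, 0.2095]
ee_rot: [3.138, -0.137, -0.001]
force: [0.4, 0.0, 0.0]
width: 0.004
gripper_force: 0.0
```

```bash
python3 - <<'E'
from h import *
snap('side','s10'); o=readout.observe(); print(o['position'],o['force'])
psi=-0.087; ex=np.array([np.cos(psi),np.sin(psi),0]); ey=np.array([-np.sin(psi),np.cos(psi),0])
t=np.array([.6441,-.1943,.1075])
def onlat(p,l):
    o,d=ray('side',*p); k=(l-(o-t)@ey)/(d@ey); q=o+d*k-t; return np.round([q@ex,q[2]+t[2]],4)
for f in('s7','s9','s10'):
    g=cv2.cvtColor(cv2.imread(f'pics/{f}.png'),6)[262:315,240:290]
    n,l,st,c=cv2.connectedComponentsWithStats((g<45).astype(np.uint8)); i=1+st[1:,4].argmax()
    m=l==i; cols=range(16,33); top=[np.nonzero(m[:,x])[0].min()+262 for x in cols]; bot=[np.nonzero(m[:,x])[0].max()+262 for x in cols]
    print(f,st[i],c[i]+[240,262],onlat(c[i]+[240,262],0),'top slope',np.polyfit(cols,top,1)[0].round(3),'bot',np.polyfit(cols,bot,1)[0].round(3),top[::4],bot[::4])
# expected level slope in image: points along the tube direction
for sl in(.065,.09):
    a=t-.078*ex+ey*.013+[0,0,.02]; b=t-.116*ex+ey*.013+[0,0,.02-.038*sl]; pa,pb=proj('side',a),proj('side',b); print(sl,((pb-pa)[1]/(pb-pa)[0]).round(3))
# tube slope measured (bright top face left part, lower edge)
E
```

```text
[ 0.60513559 -0.18690903  0.20950898] [-0.05618643 -0.88992892 -0.05603061]
s7 [ 14  25  20  14 205] [263.62439024 293.01463415] [-0.0973  0.1339] top slope 0.135 bot 0.066 [np.int64(288), np.int64(287), np.int64(288), np.int64(289), np.int64(289)] [np.int64(296), np.int64(300), np.int64(298), np.int64(298), np.int64(298)]
s9 [ 14  28  20  12 193] [263.34715026 295.38860104] [-0.0981  0.1267] top slope 0.064 bot 0.034 [np.int64(290), np.int64(291), np.int64(291), np.int64(291), np.int64(291)] [np.int64(299), np.int64(300), np.int64(300), np.int64(301), np.int64(298)]
s10 [ 14  28  20  12 192] [263.328125   295.57291667] [-0.0981  0.1261] top slope 0.037 bot 0.022 [np.int64(291), np.int64(291), np.int64(291), np.int64(291), np.int64(292)] [np.int64(300), np.int64(300), np.int64(300), np.int64(301), np.int64(298)]
0.065 0.076
0.09 0.059
```

```bash
python3 -c "
from cell import arm; print(arm.sign_off())"
```

```text
the job is handed in; nothing more can be done
None
```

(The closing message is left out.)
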